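Test the key machine's stop button

ROBOT

A 6-joint arm with a two-finger parallel gripper is mounted at the origin on the work surface. World frame = base frame: x ahead of the robot, y to its left, z up, the work surface at z = 0. Lengths are in m, angles in rad, forces in N, time in s.
With the tool pointing down it reaches from about 0.4 to 0.825 m from the base axis. Payload 7 kg.
Tool frame: the origin (TCP) lies on the centre line of the jaws, within the pads' length; the fingertips stand 11 mm ahead of it and the grasp point (between the pads) lies 8 mm behind it; z points along the fingers, y is the direction in which the jaws open and shut (so a half turn about z gives the same grasp; the last joint's range is limited). The gripper opens to 88 mm and grips with 3 to 60 N. Pads are 19 mm wide; open, the fingers measure 130 mm over their backs; the gripper's body (78 mm by 193 mm) begins 47 mm behind the grasp point.
Start: joints at [-0.962, 0.359, 0.012, 0, -1.224, -0.288], TCP at [0.213, -0.641, 0.238] pointing down, gripper open.
Joint ranges: [-3.07, 3.07], [-1.43, 2.12], [-1.02, 1.25], [-3.03, 1.67], [-3.05, -0], [-3.03, 3.03]. Speed limits (rad/s): [2.39, 2.39, 3.01, 3.14, 3.14, 3.14].

INTERFACE

Orientations are given as [roll, pitch, yaw] about the fixed x, y, z axes, in that order (R = Rz(yaw) Ry(pitch) Rx(roll)).
In Python, from station import * gives the robot as it stands.
- The arm moves only by the tool play_rows, never from a script. Its argument "targets" is a list of rows, each a list of 7 numbers: the turn, a rotation vector about the world's x, y, z in rad, then the shift along the world's x, y, z in m, then the opening, from 0 (shut) to 1 (fully open). A call has 1 to 12 rows; each row shifts and turns the pose as measured when the row begins; what a row does not reach is not made up. A row lasts 1/8 s, in which the tool goes at most 62.5 mm and 10.7 degrees, less where a joint would pass 70% of its speed; a pose out of reach is approached as far as the arm can. A call is refused whole if a number of a shift passes 0.0625 or a number of a turn 0.188, either way. A call with a gripper value outside its range is refused whole. The fingers move at their own pace and stop on an object; "grip_force" is the grip in N (left out, the last holds). Time passes only in rows, so rows that do not move let the fingers close. It gives the time, the measured TCP pose, the force and the opening at its end, in the units of the state.
- get_state(): the state, without advancing time (a new reading comes with each control period).
- grab_frame(name): name is "scene" or "top"; returns (picture, depth): 480x640x3 uint8, blue, green, red; 480x640 float32, m along the optical axis (not along the pixel's ray), 0 where there is no reading.
- camera_params(name): a dict with "camera_matrix" (3x3 intrinsics, pixels), "extrinsics" (4x4, takes a point from world to camera coordinates). Camera axes: x right, y up, looking along -z (the intrinsics and any distortion apply to the point x, -y, -z); pixel columns grow to the right and rows downward; lengths in m; the calibration is good to about 2 mm. A picture is of the moment at which its call begins. camera_params takes no time and is no camera call.
- job_done(): hands the job in, once; it reports no verdict.
The state is a dict: "t": time; "q": joint angles; "qd": joint speeds; "joint_efforts": joint torques, N m; "eef_pos": TCP position; "ee_rot": TCP orientation; "force": force on the tool from outside, world axes, zero at the start; "moment": the same for the moment, N m; "width": finger opening in m.
Only numpy, scipy, OpenCV 4.12 (cv2) and the standard library are available. Lean on these libraries where they do the work, as an engineer would, in place of code of your own. Each camera call takes 0.05 s, during which the arm holds its last target.

TASK

Test the stop button of the key-cutting machine on the shop counter: with the fingertips press the large winged mushroom button all the way in until it latches, and take the hand off the machine for a second to see that it stays in. Then push the wing round clockwise (seen from above) until the button springs out again, and let it turn back to rest. Do not grip, pick up or shift anything, and do not press the small start button.

Things in the scene. Friction and masses are not known exactly. Their poses are not given: they have to be found in the camera images.
- machine: bench key-cutting machine, fixed to the counter; place and heading vary. Origin on the counter, straight under the stop button's axis; z up. In its own axes the flat grey deck spans x -75 to 110 mm, y -115 to 335 mm, top 60 mm above the counter; vice, motor and cutter rise to 145 mm, all beyond y = +130 mm. A 72 mm steel collar round the button's stem is 70 mm high
- stop_top (a point): middle of the upper edge of the stop button's wing, on the button's axis. The button is a mushroom head 64 mm across; on its flat top one straight wing (grip bar) stands across the middle, 64 mm long, 14 mm thick, 24 mm high. At rest the wing lies along the machine's x, head top 99 mm and wing top 123 mm above the counter. The point moves with the head, its x along the wing
- wing_near (a point): the end of the wing that faces the machine's front (its -x side at rest), middle of its upper edge, 32 mm from the button's axis; turns and moves with the head
- wing_far (a point): the opposite end of the wing, 32 mm from the axis, same height
- stop_plunger (a joint): how far the stop button is pushed in, m: 0 = out, 0.010 = hard stop. A spring pushes it out (2 to 6 N); the catch adds a little, so bottoming it takes about 6 to 8 N. Pushed more than about 9 mm in, with the wing at rest, it latches; let go, it then stays in at about 8 to 9 mm
- stop_head (a joint): twist of the head, rad: 0 = rest, grows clockwise seen from above, hard stop at 1.05; cannot turn the other way. A light spring (0.04 to 0.1 N m) turns it back. While latched, a clockwise twist of about 0.4 to 0.6 frees the catch and the head springs out by 8 to 9 mm; when let go it turns back to 0
- start_button (a joint): the small round flat-topped start push button, travel 0.006 m, reads 0 when up; 24 mm across in a 40 mm steel ring, its top 82 mm above the counter. It must not be pressed
- start_spot (a point): point on the deck under the middle of the start button, at machine x +75 mm, y -85 mm, 60 mm above the counter
- padlock: small brass padlock lying on the machine's deck, body 34 x 40 x 22 mm with a 24 mm shackle; origin at the underside of the body; loose, to be left alone
- screw_jar: clear screw-top jar, 60 mm across, 75 mm high; origin at the centre of its underside; loose, to be left alone
- cup: open yellow plastic cup, 72 mm across the rim, 100 mm high; origin at the centre of its underside; loose, to be left alone
- paint_tin: closed paint tin, 91 mm across, 102 mm high; origin at the centre of its underside; loose, to be left alone
- tape_measure: tape measure case lying flat on the counter, 60 x 66 x 35 mm; origin at the centre of its underside; loose, to be left alone
- screwdriver: screwdriver, 160 mm long, lying flat on the counter; its x axis runs from handle to tip; loose, to be left alone

How it is judged:
By the outcome, as a careful person would: the job done as asked, in the order asked, and still so for the second after the job is handed in, with the robot touching nothing.
It also fails if it takes over 42 s, if anything falls off the work surface, if the arm or the gripper's body presses on something with over 40 N, if the wrist force passes 120 N, or if a joint passes its speed limit or range.

## Working session

There is one attempt and no reset: what is moved stays moved. The work goes in short steps, Python scripts to look and compute and a tool call to move; the robot and the scene stay as the last step left them, time stands still between calls to the robot, and variables do not carry over. Pictures are saved under pics/ and viewed, and the job is handed in when it is done.

Besides the shell and the picture viewer there is one more tool, called after "Emit:" by a JSON object that holds its "api" and its "payload". play_rows: Moves the arm, as the interface text tells. Its arguments: {"type":"object","properties":{"targets":{"type":"array","items":{"type":"array","items":{"type":"number"}}},"grip_force":{"type":"number"}},"required":["targets"]}

```bash
mkdir -p pics; ls; python3 - <<'E'
from station import *
import cv2,numpy as np
s=get_state();print(s)
for n in("scene","top"):
    im,d=grab_frame(n);cv2.imwrite(f"pics/{n}0.png",im);np.savez(f"pics/{n}0.npz",im=im,d=d)
    print(camera_params(n))
E
```

```text
pics
{'t': 0.0, 'q': array([-9.61915010e-01,  3.59416763e-01,  1.10655003e-02, -3.76507014e-04,
       -1.22411467e+00, -2.88087915e-01]), 'qd': array([-6.07011857e-04,  2.04088614e-03,  4.85511196e-04, -4.43880204e-04,
       -2.01682851e-03, -9.10628171e-05]), 'joint_efforts': array([ 7.12865040e-04, -5.82715380e+01,  2.93082529e+01,  6.99788824e+00,
        6.97790732e-03, -1.24563471e-04]), 'eef_pos': array([ 0.21266522, -0.64012013,  0.2366015 ]), 'ee_rot': array([ 3.13989129e+00, -1.35065046e-04, -2.82092736e+00]), 'force': array([-0.24225005, -1.03894374,  0.26712983]), 'moment': array([-0.03856915, -0.01270786,  0.00391797]), 'width': 0.08795688528828963}
{'camera_matrix': array([[561.69022032,   0.        , 320.09689733],
       [  0.        , 561.69022032, 243.84880333],
       [  0.        ,   0.        ,   1.        ]]), 'extrinsics': array([[ 0.57759224,  0.81601634,  0.02246187, -0.18861478],
       [-0.43299162,  0.28292164,  0.85584672,  0.17522771],
       [ 0.69202996, -0.50405622,  0.51674158, -1.50631228],
       [ 0.        ,  0.        ,  0.        ,  1.        ]])}
{'camera_matrix': array([[436.3754892 ,   0.        , 317.71849214],
       [  0.        , 436.3754892 , 237.38371957],
       [  0.        ,   0.        ,   1.        ]]), 'extrinsics': array([[-0.0289834 , -0.9987991 , -0.03950091, -0.10580424],
       [ 0.99921992, -0.03001079,  0.02566925, -0.51514144],
       [-0.02682387, -0.03872612,  0.99888977, -0.75184349],
       [ 0.        ,  0.        ,  0.        ,  1.        ]])}
```

View pics/scene0.png

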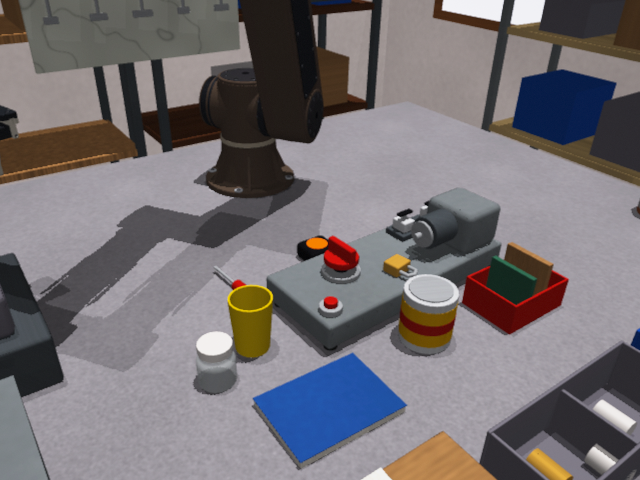

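View pics/top0.png

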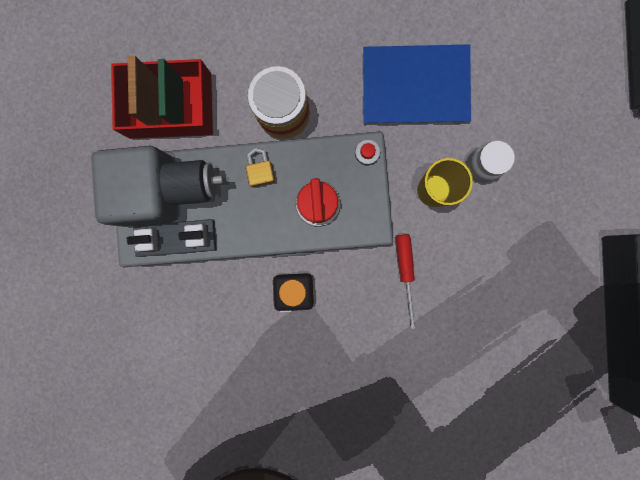

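The stop button is at about (318,202) in the top view and (341,258) in the scene view, with its wing pointing roughly along world x. The start button is at (368,151) in the top view, the padlock at (260,170). Next I measure them.

```bash
cat > h.py <<'E'
import numpy as np,cv2
from station import *
def ray(n,u,v):
    c=camera_params(n);K=c["camera_matrix"];E=c["extrinsics"];R=E[:3,:3];t=E[:3,3]
    d=np.array([(u-K[0,2])/K[0,0],-(v-K[1,2])/K[1,1],-1.])
    return -R.T@t, R.T@d
def onplane(n,u,v,z):
    o,d=ray(n,u,v);return o+d*(z-o[2])/d[2]
def cloud(n,D):
    c=camera_params(n);K=c["camera_matrix"];E=c["extrinsics"];R=E[:3,:3];t=E[:3,3]
    v,u=np.mgrid[:480,:640]
    p=np.stack([(u-K[0,2])/K[0,0]*D,-(v-K[1,2])/K[1,1]*D,-D],-1)
    return (p-t)@R
def tri(a,b):
    o1,d1=ray("scene",*a);o2,d2=ray("top",*b)
    s=np.linalg.lstsq(np.stack([d1,-d2],1),o2-o1,rcond=None)[0]
    p,q=o1+s[0]*d1,o2+s[1]*d2
    return (p+q)/2,np.linalg.norm(p-q)
E
python3 - <<'E'
from h import *
for n,roi in(("top",(285,235,165,240)),("scene",(310,375,225,285))):
    f=np.load(f"pics/{n}0.npz");im=f["im"];D=f["d"];P=cloud(n,D)
    hsv=cv2.cvtColor(im,cv2.COLOR_BGR2HSV)
    m=((hsv[...,0]<8)|(hsv[...,0]>172))&(hsv[...,1]>150)
    r=np.zeros_like(m)
    if n=="top": r[170:235,290:350]=1
    else: r[225:285,315:370]=1
    m&=r&(D>0)
    z=P[...,2][m];print(n,m.sum(),np.histogram(z,bins=np.arange(.05,.14,.005)))
    w=m&(P[...,2]>.115)
    h=m&(P[...,2]>.09)&(P[...,2]<.108)
    print("wing",w.sum(),np.median(P[w],0)); rr=cv2.minAreaRect(P[w][:,:2].astype(np.float32)*1000);print(rr)
    print(cv2.boxPoints(rr))
    print("head circle",cv2.minEnclosingCircle(P[h][:,:2].astype(np.float32)*1000), P[h][:,2].mean())
    a=cv2.resize(im[roi[2]:roi[3],roi[0]:roi[0]+70] if n=="top" else im[225:290,305:380],None,fx=8,fy=8,interpolation=cv2.INTER_NEAREST)
    cv2.imwrite(f"pics/{n}crop.png",a)
    # machine deck
    dk=(abs(P[...,2]-.06)<.004)&(P[...,0]>.2)&(P[...,0]<.8)
    if n=="top":
        k=cv2.connectedComponentsWithStats(dk.astype(np.uint8));j=1+np.argmax(k[2][1:,4])
        rr=cv2.minAreaRect(P[k[1]==j][:,:2].astype(np.float32)*1000);print("deck",rr,cv2.boxPoints(rr),P[k[1]==j][:,2].mean())
        for nm,(u,v,z) in dict(start=(368,151,.082),).items(): print(nm,P[v,u],onplane("top",u,v,z))
        pl=(hsv[...,0]>12)&(hsv[...,0]<35)&(hsv[...,1]>120);pl[:140]=0;pl[190:]=0;pl[:,:240]=0;pl[:,280:]=0
        print("padlock",P[pl].min(0),P[pl].max(0))
        ji=(P[...,2]>.07)&(P[...,0]>.2)&(P[...,1]>0); 
E
```

```text
top 1316 (array([  0,   0,   0,   0,   0,   0,   0,   0,   2, 645, 262,   3,   3,
        11, 369,  21,   0]), array([0.05 , 0.055, 0.06 , 0.065, 0.07 , 0.075, 0.08 , 0.085, 0.09 ,
       0.095, 0.1  , 0.105, 0.11 , 0.115, 0.12 , 0.125, 0.13 , 0.135]))
wing 401 [ 0.56335306 -0.12504464  0.12307048]
((563.5828857421875, -124.86344909667969), (62.42502975463867, 13.947583198547363), 3.2305705547332764)
[[ 532.027    -119.6597  ]
 [ 532.813    -133.58511 ]
 [ 595.1388   -130.0672  ]
 [ 594.3528   -116.141785]]
head circle ((564.2153930664062, -125.3346176147461), 31.173826217651367) 0.09931736573101917
deck ((575.3959350585938, -14.342514038085938), (184.16937255859375, 448.3851623535156), 3.134193181991577) [[ 471.19128  204.48003]
 [ 495.70667 -243.23445]
 [ 679.6006  -233.16505]
 [ 655.0852   214.54942]] 0.060282857668913864
start [ 0.64200013 -0.20622525  0.08108135] [ 0.64179651 -0.20614952  0.082     ]
padlock [ 0.49150567 -0.15025296  0.0686817 ] [ 0.63214311 -0.0138276   0.7600527 ]
scene 850 (array([  0,   0,   0,   0,  10,   4,   0,  28,  76, 158, 204,  64,  65,
        67, 144,  21,   0]), array([0.05 , 0.055, 0.06 , 0.065, 0.07 , 0.075, 0.08 , 0.085, 0.09 ,
       0.095, 0.1  , 0.105, 0.11 , 0.115, 0.12 , 0.125, 0.13 , 0.135]))
wing 232 [ 0.57027428 -0.12901389  0.12256451]
((566.595703125, -126.86639404296875), (62.410396575927734, 13.744426727294922), 6.051644802093506)
[[ 534.8399  -123.32228]
 [ 536.2889  -136.99013]
 [ 598.3515  -130.4105 ]
 [ 596.9025  -116.74266]]
head circle ((564.9047241210938, -128.31497192382812), 33.28507614135742) 0.09938582371928659
```

Emit:
{"api": "play_rows", "payload": {"targets": [[0,0,-0.06,0.035,0.051,0,0],[0,0,-0.06,0.035,0.051,0,0],[0,0,-0.06,0.035,0.051,0,0],[0,0,-0.06,0.035,0.051,0,0],[0,0,-0.06,0.035,0.051,0,0],[0,0,-0.06,0.035,0.051,0,0],[0,0,-0.06,0.035,0.051,0,0],[0,0,-0.06,0.035,0.051,0,0],[0,0,-0.06,0.035,0.051,0,0],[0,0,-0.06,0.02,0.03,0,0],[0,0,0,0,0,0,0]], "grip_force": 20}}

```text
t: 1.48
eef_pos: [0.5487, -0.1398, 0.2319]
ee_rot: [3.136, -0.004, 2.84]
force: [-0.1, -0.8, -0.6]
width: 0.0007
```

Emit:
{"api": "play_rows", "payload": {"targets": [[0,0,0,0.008,0.007,-0.03,0],[0,0,0,0.007,0.006,-0.03,0],[0,0,0,0.001,0.001,-0.025,0],[0,0,0,0,0,0,0]]}}

```text
t: 1.98
eef_pos: [0.5634, -0.1268, 0.1444]
ee_rot: [3.136, -0.005, 2.841]
force: [0.6, -0.0, 0.1]
width: 0.0007
```

```bash
python3 - <<'E'
from h import *
for n in("scene",):
    im,d=grab_frame(n);cv2.imwrite("pics/s1.png",cv2.resize(im[130:330,220:480],None,fx=3,fy=3))
s=get_state();print(s["eef_pos"],s["force"],s["width"])
E
```

```text
[ 0.56431195 -0.12690504  0.14579263] [-0.61240373 -0.32387385  1.1496803 ] 0.0004450974327498724
```

View pics/s1.png

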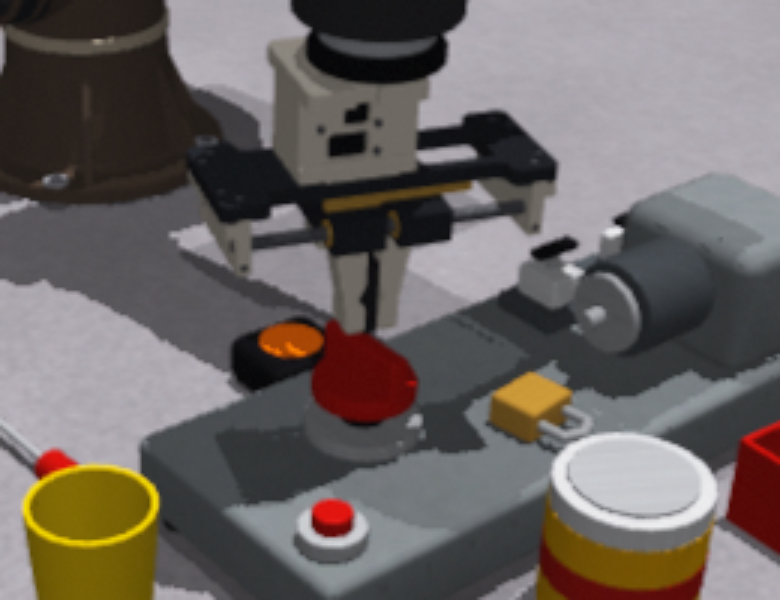

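The closed tips are centred above the wing. I press down in small steps.

Emit:
{"api": "play_rows", "payload": {"targets": [[0,0,0,0,0.001,-0.006,0],[0,0,0,0,0,-0.005,0],[0,0,0,0,0,-0.003,0],[0,0,0,0,0,-0.003,0]]}}

```text
t: 2.52
eef_pos: [0.5656, -0.1267, 0.1316]
ee_rot: [3.134, 0.002, 2.841]
force: [-1.5, 0.7, 4.3]
width: 0.0004
```

Emit:
{"api": "play_rows", "payload": {"targets": [[0,0,0,0,0,-0.003,0],[0,0,0,0,0,-0.003,0]]}}

```text
t: 2.78
eef_pos: [0.5657, -0.1267, 0.126]
ee_rot: [3.134, 0.002, 2.842]
force: [-0.5, 1.2, 3.2]
width: 0.0005
```

Emit:
{"api": "play_rows", "payload": {"targets": [[0,0,0,0,0,-0.003,0],[0,0,0,0,0,-0.003,0]]}}

```text
t: 3.02
eef_pos: [0.5665, -0.1271, 0.1236]
ee_rot: [3.135, 0.005, 2.843]
force: [-13.6, 6.0, 38.1]
width: 0.0002
```

It bottomed out, with the force rising sharply to 38 N. I take the hand off for over a second and look.

Emit:
{"api": "play_rows", "payload": {"targets": [[0,0,0,0,0,0.01,0],[0,0,0,0,0,0.02,0],[0,0,0,-0.01,-0.02,0.03,0],[0,0,0,-0.03,-0.05,0.03,0],[0,0,0,-0.03,-0.05,0,0],[0,0,0,-0.03,-0.05,0,0],[0,0,0,0,0,0,0],[0,0,0,0,0,0,0],[0,0,0,0,0,0,0],[0,0,0,0,0,0,0],[0,0,0,0,0,0,0],[0,0,0,0,0,0,0]]}}

```text
t: 4.53
eef_pos: [0.468, -0.2969, 0.2131]
ee_rot: [3.135, 0.007, 2.849]
force: [0.5, -0.3, -0.1]
width: 0.0004
```

```bash
cat > look.py <<'E'
from h import *
import sys
s=get_state();print(s["t"],s["eef_pos"],s["force"])
for n in("top","scene"):
    im,D=grab_frame(n);P=cloud(n,D);hsv=cv2.cvtColor(im,cv2.COLOR_BGR2HSV)
    m=((hsv[...,0]<8)|(hsv[...,0]>172))&(hsv[...,1]>150)&(abs(P[...,0]-.5645)<.04)&(abs(P[...,1]+.1257)<.04)&(D>0)
    z=P[...,2][m];print(n,m.sum(),np.histogram(z,bins=np.arange(.08,.13,.004))[0])
    zt=np.percentile(z,97);w=m&(P[...,2]>zt-.006)
    rr=cv2.minAreaRect(P[w][:,:2].astype(np.float32)*1000);print("wing top z",np.median(P[w][:,2]),rr)
    cv2.imwrite(f"pics/{sys.argv[1]}{n}.png",cv2.resize(im[130:330,220:480],None,fx=3,fy=3))
E
python3 look.py a
```

```text
4.525 [ 0.46799941 -0.29694894  0.21314982] [ 0.47047889 -0.31312087 -0.09379282]
top 1 [0 0 0 0 0 0 0 0 0 0 0 0]
wing top z 0.5980342975011933 ((555.7833862304688, -99.86795806884766), (0.0, 0.0), 0.0)
scene 827 [ 47  72 139 183  51  54  59  58  91  62   0   0]
wing top z 0.11553975225144902 ((566.4222412109375, -125.69841003417969), (62.33647537231445, 14.335921287536621), 3.2545201778411865)
```

View pics/atop.png

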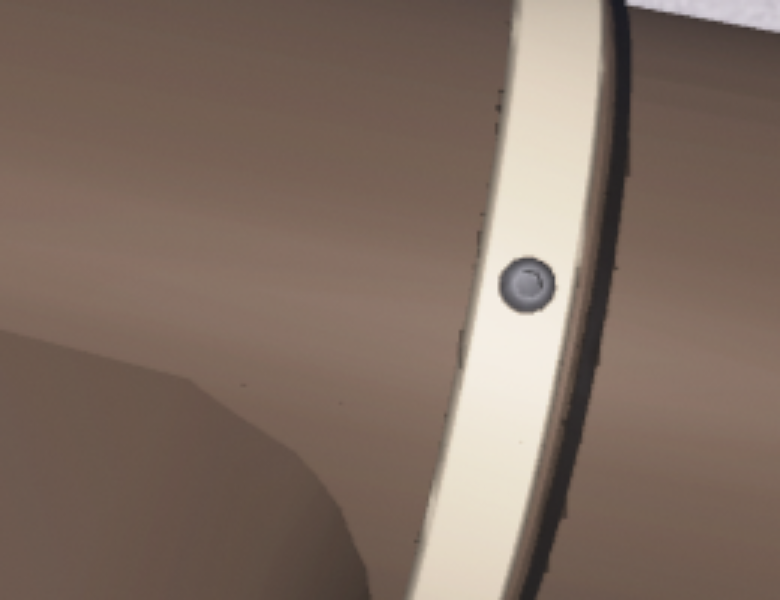

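The scene view gives the wing top at 0.1155, about 8 mm lower, still at its rest angle, so it is latched. The arm blocks the top view. Now I place the closed fingers on the -y side of the near wing end.

Emit:
{"api": "play_rows", "payload": {"targets": [[0,0,0,0.022,0.043,0,0],[0,0,0,0.022,0.043,0,0],[0,0,0,0.021,0.041,0,0],[0,0,0,0,0,-0.02,0],[0,0,0,0,0,-0.02,0]]}}

```text
t: 5.25
eef_pos: [0.5362, -0.1661, 0.1743]
ee_rot: [3.134, 0.012, 2.848]
force: [0.1, -0.2, -0.3]
width: 0.0001
```

Emit:
{"api": "play_rows", "payload": {"targets": [[0,0,0,-0.002,-0.005,-0.02,0],[0,0,0,-0.001,-0.001,-0.02,0],[0,-0.01,0,0,0,-0.016,0],[0,0,0,0,0,0,0]]}}

```text
t: 5.75
eef_pos: [0.5326, -0.1716, 0.1154]
ee_rot: [3.132, 0.02, 2.849]
force: [-0.1, 1.2, 0.1]
width: 0.0005
```

```bash
python3 look.py b
```

```text
5.75 [ 0.53261057 -0.17160189  0.11540953] [-0.0811348   1.1716673   0.07007558]
top 0 [0 0 0 0 0 0 0 0 0 0 0 0]Traceback (most recent call last):
  File "look.py", line 8, in <module>
    zt=np.percentile(z,97);w=m&(P[...,2]>zt-.006)
    return _quantile_unchecked(
        a, q, axis, out, overwrite_input, method, keepdims, weights)
    return _ureduce(a,
                    func=_quantile_ureduce_func,
    ...<5 lines>...
                    overwrite_input=overwrite_input,
                    method=method)
    r = func(a, **kwargs)
    result = _quantile(arr,
                       quantiles=q,
    ...<2 lines>...
                       out=out,
                       weights=wgt)
    slices_having_nans = np.isnan(arr[-1, ...])
                                  ~~~^^^^^^^^^
IndexError: index -1 is out of bounds for axis 0 with size 0
```

```bash
sed -i 's/("top","scene")/sys.argv[2:]/' look.py; python3 look.py b scene
```

```text
File "look.py", line 4
    for n insys.argv[2:]:
          ^^^^^
SyntaxError: invalid syntax
```

```bash
sed -i 's/insys/in sys/' look.py; python3 look.py b scene
```

```text
5.8 [ 0.53327245 -0.17169469  0.11624993] [0.35350611 0.72547416 0.10240709]
scene 828 [ 45  69 164 165  53  55  56  54  92  61   0   0]
wing top z 0.11538726313198805 ((566.4105224609375, -126.62892150878906), (65.72248840332031, 13.527971267700195), 2.8757076263427734)
```

View pics/bscene.png

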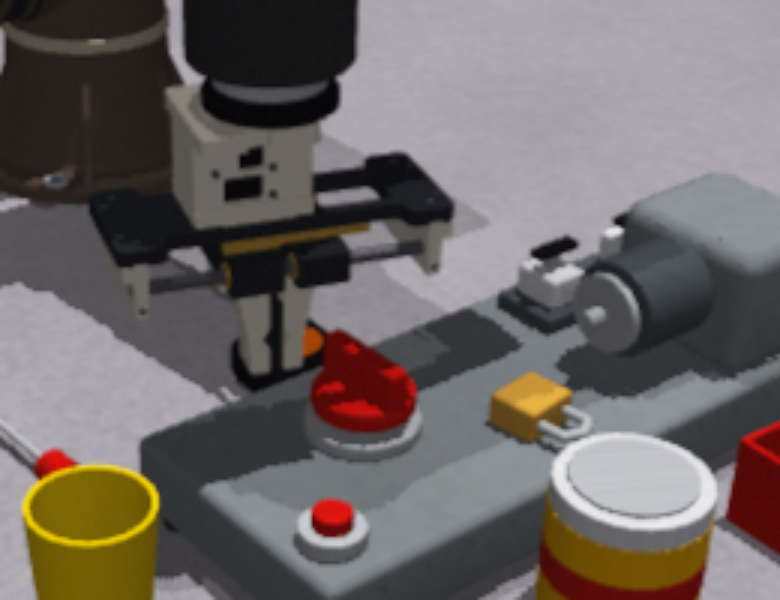

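Emit:
{"api": "play_rows", "payload": {"targets": [[0,0,0,0,0.006,0,0],[0,0,0,0,0.006,0,0],[0,0,0,0,0.005,0,0],[0,0,0,0,0.005,0,0]]}}

```text
t: 6.35
eef_pos: [0.535, -0.1485, 0.1192]
ee_rot: [3.131, 0.025, 2.85]
force: [-1.2, -4.1, -0.0]
width: 0.0
```

```bash
python3 look.py c scene
```

```text
6.35 [ 0.53503953 -0.14851051  0.11918172] [-1.22335157 -4.07049558 -0.0440145 ]
scene 788 [ 52  69 154 168  48  49  45  45  84  65   0   0]
wing top z 0.11567721356843211 ((567.2555541992188, -127.46411895751953), (59.79435348510742, 16.225988388061523), 4.838187217712402)
```

View pics/cscene.png

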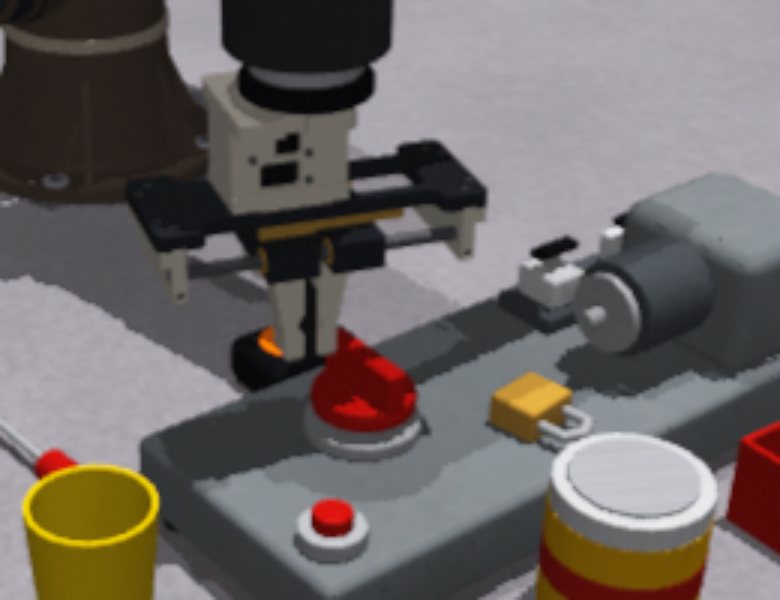

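Emit:
{"api": "play_rows", "payload": {"targets": [[0,0,0,0,0.004,-0.003,0],[0,0,0,0,0.005,-0.001,0],[0,0,0,0,0.005,-0.001,0]]}}

```text
t: 6.78
eef_pos: [0.5343, -0.1347, 0.1144]
ee_rot: [3.133, 0.025, 2.85]
force: [-2.2, -5.7, 4.0]
width: 0.0006
```

```bash
python3 look.py d scene
```

```text
6.775 [ 0.53426995 -0.13468051  0.1143506 ] [-2.24945116 -5.72682089  4.02746478]
scene 750 [ 52  63 249 151  23  19  18  19  98  40   0   0]
wing top z 0.11524617085596617 ((567.2816162109375, -126.19895935058594), (14.079716682434082, 63.18229293823242), 53.527889251708984)
```

View pics/dscene.png

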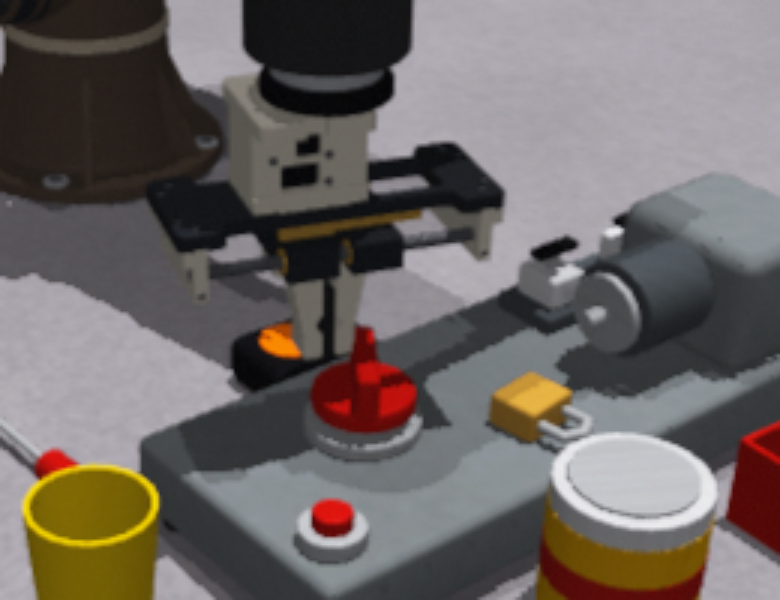

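The wing has turned about 40° but the head is still down: the tool reads +4 N upward, so friction with the tips is holding it. I raise the tips while keeping the wing turned.

Emit:
{"api": "play_rows", "payload": {"targets": [[0,0,0,0,0.002,0.003,0],[0,0,0,0,0.001,0.003,0],[0,0,0,0,0,0.002,0]]}}

```text
t: 7.2
eef_pos: [0.5332, -0.1318, 0.1218]
ee_rot: [3.135, 0.023, 2.849]
force: [-1.0, -3.8, -2.4]
width: 0.0004
```

```bash
python3 look.py e scene
```

```text
7.2 [ 0.53318199 -0.13183887  0.12183354] [-0.98416872 -3.84563509 -2.35382167]
scene 765 [  0   7  50  69 191 225  17  18  16  16  82  60]
wing top z 0.1238264117808323 ((566.6234130859375, -127.17234802246094), (13.88552474975586, 60.43634033203125), 50.52711486816406)
```

View pics/escene.png

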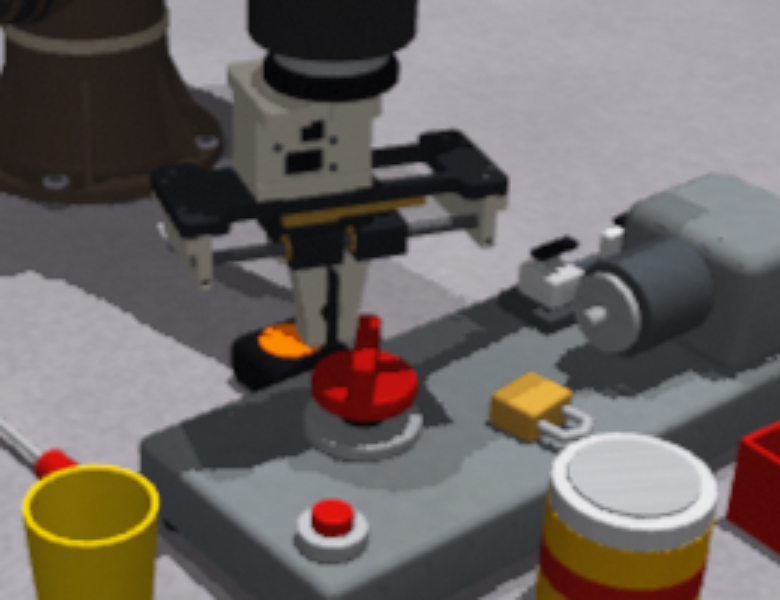

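The head has sprung out, with the wing top at 0.124. I back off toward -y so the wing turns back, then lift away.

Emit:
{"api": "play_rows", "payload": {"targets": [[0,0,0,0,-0.008,0,0],[0,0,0,0,-0.01,0,0],[0,0,0,0,-0.01,0,0],[0,0,0,0,-0.015,0,0],[0,0,0,0,-0.01,0.03,0],[0,0,0,0,0,0.04,0],[0,0,0,-0.03,-0.05,0.03,0],[0,0,0,-0.035,-0.05,0,0],[0,0,0,-0.035,-0.05,0,0],[0,0,0,-0.035,-0.05,0,0],[0,0,0,-0.035,-0.05,0,0],[0,0,0,-0.035,-0.05,0,0]]}}

```text
t: 8.75
eef_pos: [0.3295, -0.4938, 0.2254]
ee_rot: [3.135, 0.033, 2.856]
force: [0.1, -0.9, 0.0]
width: 0.0003
```

Emit:
{"api": "play_rows", "payload": {"targets": [[0,0,0,-0.035,-0.05,0,0],[0,0,0,-0.035,-0.05,0,0],[0,0,0,0,0,0,0],[0,0,0,0,0,0,0]]}}

```text
t: 9.25
eef_pos: [0.2531, -0.6002, 0.2246]
ee_rot: [3.136, 0.034, 2.849]
force: [-0.8, 0.9, -0.1]
width: 0.0004
```

```bash
python3 look.py f scene top; python3 - <<'E'
from h import *
im,_=grab_frame("top");cv2.imwrite("pics/ftopfull.png",im)
E
```

```text
9.25 [ 0.25305812 -0.60016827  0.2246158 ] [-0.81749331  0.88874739 -0.14123751]
scene 839 [  0   9  48  63 154 174  55  51  51  55 104  61]
wing top z 0.12338938819692616 ((566.697021484375, -126.53812408447266), (63.48495864868164, 14.065354347229004), 3.7461466789245605)
top 1321 [  0   0   0   8 668 235   1   3   3   9 310  84]
wing top z 0.12294699886884272 ((563.47412109375, -124.93388366699219), (62.4840087890625, 13.804226875305176), 3.1738789081573486)
```

View pics/ftopfull.png

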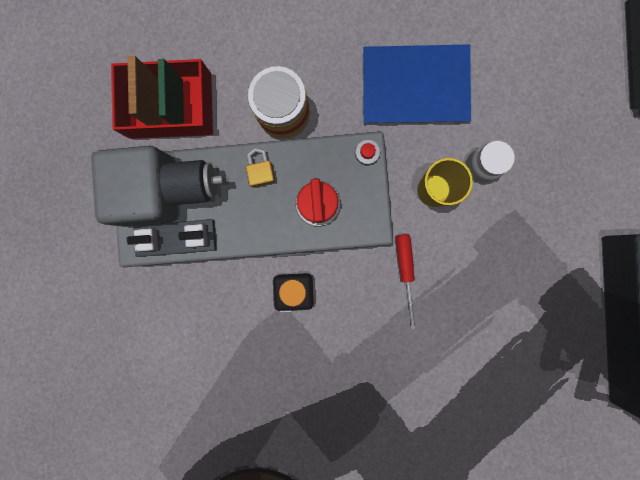

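View pics/fscene.png

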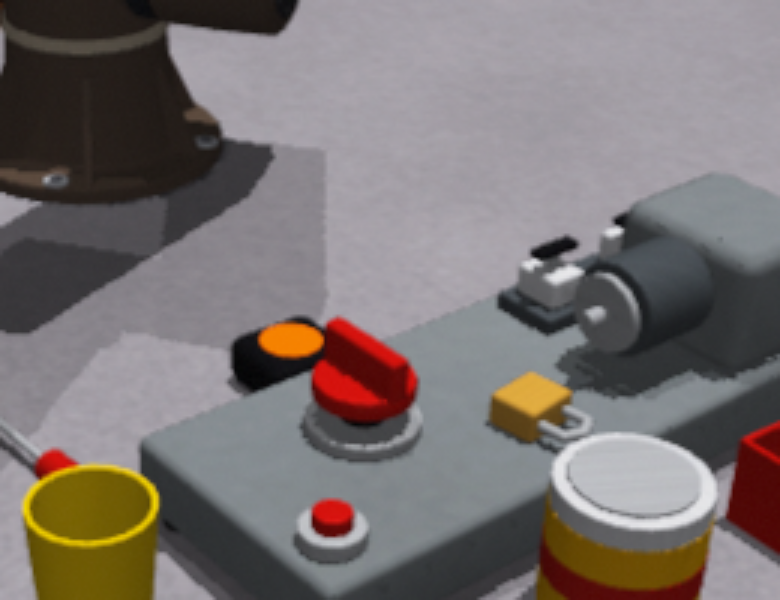

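Both views show the button out, with the wing top at 0.123 and the wing at 3.2°, its starting angle (stop button at (318,202) in the top view). All loose items are where they were, so I hand in the job.

```bash
python3 -c "
from station import *
print(job_done())"
```

```text
the job is handed in; nothing more can be done
None
```

The stop button passed its test: it latched, stayed in with the hand off, and sprang out again when the wing was turned. The job is handed in at about 9.4 s of the 42 s allowed.

- **Press:** I pressed the wing's middle with the closed fingertips until the button bottomed out. The force rose to about 38 N in the last step, well above the 6–8 N needed, because the arm kept pushing against the hard stop.
- **Latch check:** I took the hand off for over a second. The scene camera then showed the wing top about 8 mm lower than before, so the button was holding. The arm blocked the top camera, so this rests on one view only.
- **Release:** I pushed the near wing end clockwise by about 0.7 rad. The head stayed down at first, most likely held by friction on the fingertips. Raising the tips about 7 mm with the wing still turned let it spring out, with the wing top at 0.124 m.
- **Last check:** After I backed off, both cameras put the wing top at 0.123 m. The wing was back at its starting heading (3.2° in the top view, 3.7° in the scene view). The start button was never approached, the loose items look unmoved, and the robot touches nothing. The two cameras disagree on the button's position by about 3 mm.

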